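Clip the reference panel to the copy easel

ROBOT

A 7-joint arm with a two-finger parallel gripper is mounted at the origin on the work surface. World frame = base frame: x ahead of the robot, y to its left, z up, the work surface at z = 0. Lengths are in mm, angles in rad, forces in N, time in s.
With the tool pointing down it reaches from about 400 to 875 mm from the base axis. Payload 4.4 kg.
Tool frame: the origin (TCP) lies at the very end of the fingers, on their centre line; the grasp point (between the pads) lies ctrl.grip_depth behind it (ctrl.grip_depth is the distance from the TCP to the grasp point, in mm); y points along the fingers, x is the direction in which the jaws open and shut, and the axes are right-handed (so a half turn about y gives the same grasp; the last joint's range is limited). The gripper opens to 85 mm and grips with 20 to 120 N. Pads are 22 mm wide; open, the fingers measure 114 mm over their backs; the gripper's body (76 mm by 85 mm) begins 54 mm behind the grasp point. The pads swing forward as they close: fully open they stand 13 mm farther back than shut.
Start: joints at [-1.388, 0.628, 0.038, 1.517, -0.027, 0.996, -0.02], TCP at [160.031, 630.006, 231.313] pointing down, gripper open.
Joint ranges: [-3.06, 3.06], [-0.37, 2.12], [-1.25, 1.32], [0.18, 2.47], [-1.1, 4.24], [0.23, 1.98], [-2.94, 2.94]. Speed limits (rad/s): [2.57, 2.57, 3.14, 3.14, 3.14, 3.14, 3.14].

INTERFACE

Orientations are given as [roll, pitch, yaw] about the fixed x, y, z axes, in that order (R = Rz(yaw) Ry(pitch) Rx(roll)).
In Python, from cell import ctrl gives the robot as it stands.
- The arm moves only by the tool apply_moves, never from a script. Its argument "motion" is a list of rows, each a list of 5 numbers: the shift along the tool's x, y, z in cm, then the turn about the tool's y in rad, then the finger opening in cm, from 0 to 8.54. In form: [[tx, ty, tz, roll, hand], ...]. A call has 1 to 20 rows; each row is the pose to reach, as a shift and turn from the pose commanded when the call began, along the tool's axes at that moment; what a row does not reach only later rows make up. A row lasts 1/8 s, in which the tool goes at most 62.5 mm and 10.7 degrees, less where a joint would pass 70% of its speed; a pose out of reach is approached as far as the arm can. A call with a gripper value outside its range is refused whole. The fingers move at their own pace and stop on an object; the grip force is fixed at half the most. Time passes only in rows, so rows that repeat a pose let the fingers close. It gives the time, the measured TCP pose, the force and the opening at its end, in the units of the state.
- ctrl.read_state(): the state, without advancing time (a new reading comes with each control period).
- ctrl.get_image(name): name is "side" or "top" or "wrist"; returns a dict with "image" (480x640x3 uint8, red, green, blue), "vfov" (degrees; the focal length in pixels is half the picture's height over the tangent of half this angle, whatever the lens; pixels are square), "cx", "cy" (the principal point, pixels), "extrinsics" (4x4, takes a point from world to camera coordinates); the wrist camera has in their place "tool_from_camera" (4x4, takes a point from camera to tool coordinates, whose origin is the TCP and whose axes are the tool frame's). Camera axes: x right, y up, looking along -z (the intrinsics and any distortion apply to the point x, -y, -z); pixel columns grow to the right and rows downward; lengths in mm; the calibration is good to about 2 mm. The wrist camera is an equidistant fisheye: a pixel r from the principal point sees the ray r / f radians off the axis. A picture is of the moment at which its call begins: read the wrist's pose just before it. There is no depth.
- ctrl.finish_job(): hands the job in, once; it reports no verdict.
Trained networks look in a picture, given as the dict that the camera call returned (one of the last four; its "shot" number tells which), for a name from the list of things; names that differ only in an ending like _2 or _b are one class to them, and where a whole thing is asked for, a point or a joint stands for the part that bears it (a point fixed in the world has none). Each returns a list of dicts, best first, with "confidence" (0 to 1); they miss things now and then, are a little off and sometimes report something else, mostly with a low value. They report only what shows in the picture. A call takes as long as a camera call. They do not tell look-alikes from the thing itself.
- ctrl.search_frame(picture, query): "location" ([x, y, z] in mm, in world coordinates, good to about 4 mm: the middle of the surface that is visible of it).
- ctrl.mark_of(picture, query): "location" ([x, y, z] in mm, in world coordinates, good to about 4 mm: a listed point, or the origin of a listed thing).
The state is a dict: "clock": time; "qpos": joint angles; "qd": joint speeds; "tau": joint torques, N m; "eef_pos": TCP position; "tool_rot": TCP orientation; "force": force on the tool from outside, world axes, zero at the start; "torque": the same for the moment, N m; "width": finger opening in mm.
Only numpy, scipy, OpenCV 4.12 (cv2) and the standard library are available. Lean on these libraries where they do the work, as an engineer would, in place of code of your own. Each camera call takes 0.05 s, during which the arm holds its last target.

TASK

Set up the photo station for cataloguing the pots: take the white colour-patch panel out of the wooden rack and stand it centred on the sloping easel, on the ledge and flat against the backboard, colour patches facing out. Then squeeze the orange sprung clip off its stand, push it well down over the top edges of panel and backboard together, on either side of the notch, and let it close so that it clamps both. Set things down gently, and do not shift the grey panel, the pots or the other things on the table.

Things in the scene. Friction and masses are not known exactly. Their poses are not given: they have to be found in the camera images.
- easel: foot of the fixed easel that carries the backboard: dark plate 130 x 150 x 12 mm, from 100 mm on the robot's side of its origin to 30 mm beyond. Origin: on the table, 45 mm straight below the backboard's origin. Two 92 mm tall struts stand behind the shoulders, the space behind the notch is free
- backboard: fixed blue-grey plate 140 wide, 128 tall, filling x -6..0 mm, leaning 25 degrees from vertical: top towards the robot, front away from it. Origin: middle of the line where front face meets ledge, 45 mm above the table. x out of the front, y across, z up along the board. The ledge, square to the board, has a lip 8 mm high at x 20..26 mm
- notch (a point): middle of the backboard's top notch, on the front face, backboard y 0, z 99 mm. The notch is 60 wide (y -30..30), cut right through from z 70 up to the open top at 128: room for a finger behind a panel
- shoulder_a (a point): top of the shoulder left of the notch (y 30..70): middle of its front top edge, backboard (0, 50, 128) mm. With panel and board 12 mm thick together there, the front face line is their middle; the panel then stands 2 mm higher, to z 130
- shoulder_b (a point): the same for the shoulder at y -70..-30: backboard (0, -50, 128) mm
- panel: loose rigid white colour reference panel, 140 wide (y), 130 tall (z), 6 thick (x), 120 g; colour patches on its +x face, two small red marks at its top edge. Origin: middle of its lower edge. At the start it stands upright in one of the two slots of the rack, patches away from the robot, its lower 30 mm in the slot. Lift it straight up by the middle of its top edge
- panel_face (a point): centre of the panel's patch face, 65 mm above its lower edge, 3 mm from its mid-plane
- grey_panel: plain dark grey panel of the same size and axes, standing in the other slot of the rack (70 mm from the first); leave it there
- rack: fixed wooden slotted rack, 150 x 150 mm, 40 tall; two slots along its y axis at x = -35 and +35 mm, 8 wide, 30 deep (floor at 10 mm). Origin: centre of its underside. It may stand on the left or the right of the easel
- stand: fixed clip stand: dark foot 100 x 90 x 12 mm with an upright plywood fin 12 thick (x), 60 wide (y), its top 80 mm above the table. Origin: centre of its underside. On the other side of the easel from the rack
- clip: loose orange sprung clip, 80 g, 26 wide (y), 98 tall, symmetrical; jaws down (-z), wings up (+z), opening along x. Origin: its throat (underside of the hinge barrel), which rests on the edge being clamped. Hinge along y, 8 mm above. Rubber jaw pads reach 26 to 38 mm below the origin, wings 60 mm above. At the start it is clamped upright on the fin's top edge, wings 52 mm wide at the top
- clip_grip (a point): point between the wings, 46 mm above the clip's origin: squeeze here along the clip's x. The wings are 44 mm wide here when clamped on 12 mm; squeezed to the stop they are parallel, 28 mm over their outsides, and the jaws gape 29 mm. It takes about 11 N on each wing (grip with 30 N or so); let go, the spring shuts the jaws with about 6 N
- clip_a (a joint): swing of the clip half on its +x side: 0 jaws shut, 0.12 rad when closed on 12 mm (the fin, or panel and backboard together), 0.34 rad fully squeezed open
- clip_b (a joint): the same for the half on its -x side
- jar: bystander: brown clay jar, 100 mm across, 140 mm tall, origin at the centre of its underside, on the black turntable (140 mm across, 30 tall) beyond the easel; leave it alone
- squat_pot: bystander: cream clay pot, 104 mm across, 80 mm tall, origin at the centre of its underside, beyond the easel on the left; leave it alone
- red_pot: bystander: dark red clay pot, 104 mm across, 80 mm tall, origin at the centre of its underside, beyond the easel on the right; leave it alone
- tall_pot: bystander: brown clay pot, 110 mm across, 190 mm tall, origin at the centre of its underside, far to the left; leave it alone
- bowl: bystander: cream bowl, 120 mm across, 50 mm tall, origin at the centre of its underside, far to the right; leave it alone
- sample_jar: bystander: amber jar with a cap, 60 mm across, 90 mm tall, origin at the centre of its underside, near the robot; leave it alone
- brush: bystander: brush, 180 mm long, lying near the robot; leave it alone
There are look-alikes about, which are no part of the job. Of the things that look like the clip, the middle-sized one is meant.

How it is judged:
By the outcome, as a careful person would: the job done as asked, in the order asked, and still so for the second after the job is handed in, with the robot touching nothing.
It also fails if it takes over 58 s, if anything falls off the work surface, if the arm or the gripper's body presses on something with over 40 N, if the wrist force passes 120 N, or if a joint passes its speed limit or range.

## Working session

There is one attempt and no reset: what is moved stays moved. The work goes in short steps, Python scripts to look and compute and a tool call to move; the robot and the scene stay as the last step left them, time stands still between calls to the robot, and variables do not carry over. Pictures are saved under pics/ and viewed, and the job is handed in when it is done.

Besides the shell and the picture viewer there is one more tool, called after ">>>" as a command line: name --pt "numbers of a row" for each row, then --argument value for the rest. apply_moves: Moves the arm, as the interface text tells. Its arguments: {"type":"object","properties":{"motion":{"type":"array","items":{"type":"array","items":{"type":"number"}}}},"required":["motion"]}

```bash
ls; mkdir -p pics; cat > h.py <<'E'
import numpy as np,cv2
from cell import ctrl
from scipy.spatial.transform import Rotation as R
def save(p,n): cv2.imwrite('pics/'+n+'.png',p['image'][:,:,::-1])
E
python3 - <<'E'
from h import *
s=ctrl.read_state();print(s)
print(ctrl.grip_depth)
for n in ['side','top','wrist']:
    p=ctrl.get_image(n);save(p,n+'0');print(n,{k:v for k,v in p.items() if k!='image'})
    for q in ['easel','backboard','notch','shoulder_a','shoulder_b','panel','panel_face','grey_panel','rack','stand','clip','clip_grip']:
        print(q,[(np.round(d['location']),round(d['confidence'],2)) for d in ctrl.mark_of(p,q)][:4])
print(ctrl.read_state()['clock'])
E
```

```text
pics
{'clock': 0.0, 'qpos': array([-1.38778397,  0.62933638,  0.03840283,  1.51835596, -0.0269917 ,
        0.9962882 , -0.02000814]), 'qd': array([-0.00104822, -0.00152143, -0.00085981,  0.00020797, -0.0006022 ,
        0.0021319 , -0.00017061]), 'tau': array([-3.28224305e-04, -5.63422430e+01,  1.22615933e+00, -1.93436390e+01,
        1.10217198e-02,  1.08467790e-02, -3.36846838e-06]), 'eef_pos': array([159.86480295, 629.40026115, 230.39853448]), 'tool_rot': array([-1.57080421,  0.00187112,  1.32201226]), 'force': array([-0.15035952,  0.27260278, -0.38981767]), 'torque': array([-0.05243284, -0.0400005 ,  0.02885639]), 'width': 85.3946973911605}
18.700000000000003
side {'vfov': 56.40492049658174, 'cx': 324.13080499966287, 'cy': 242.23117415388313, 'extrinsics': array([[-9.69818165e-01, -2.43288206e-01,  1.62350042e-02,
         5.51358443e+02],
       [ 1.89581686e-01, -7.10506072e-01,  6.77672418e-01,
        -2.10908070e+02],
       [-1.53334638e-01,  6.60296880e-01,  7.35184684e-01,
        -1.07768500e+03],
       [ 0.00000000e+00,  0.00000000e+00,  0.00000000e+00,
         1.000
[... 2426 characters left out ...]
90485, 'cx': 316.5017284132472, 'cy': 242.2780715423486, 'tool_from_camera': array([[ 9.99999678e-01,  7.60894462e-04,  2.53937381e-04,
        -3.47606382e-01],
       [ 9.84474959e-06,  3.04905372e-01, -9.52382651e-01,
        -1.43292472e+02],
       [-8.02089557e-04,  9.52382347e-01,  3.04905267e-01,
         7.76947344e+01],
       [ 0.00000000e+00,  0.00000000e+00,  0.00000000e+00,
         1.00000000e+00]]), 'shot': 3}
easel []
backboard []
notch []
shoulder_a []
shoulder_b []
panel []
panel_face []
grey_panel []
rack [(array([492., 297.,  -3.]), 0.23)]
stand [(array([494., 299.,  -3.]), 0.67)]
clip [(array([377., 357.,  23.]), 0.47)]
clip_grip [(array([377., 352.,  61.]), 0.71)]
1.95
```

View pics/side0.png

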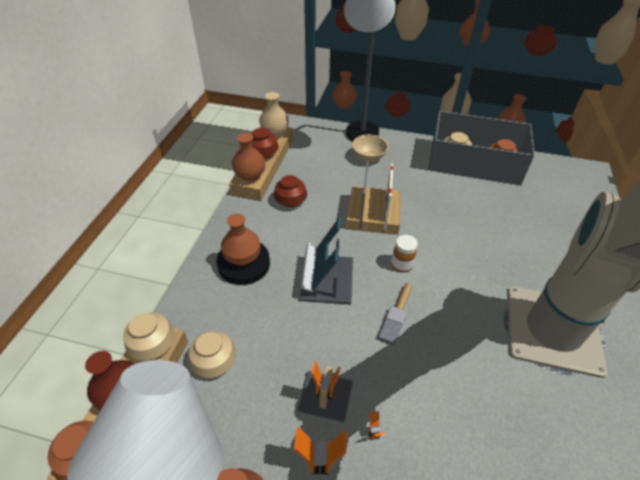

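View pics/top0.png

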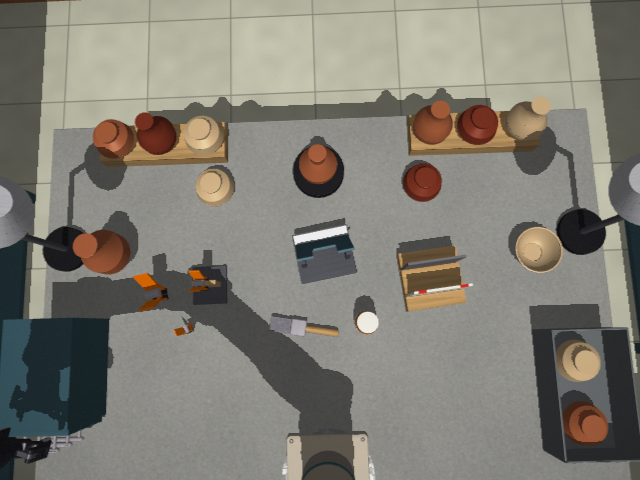

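View pics/wrist0.png

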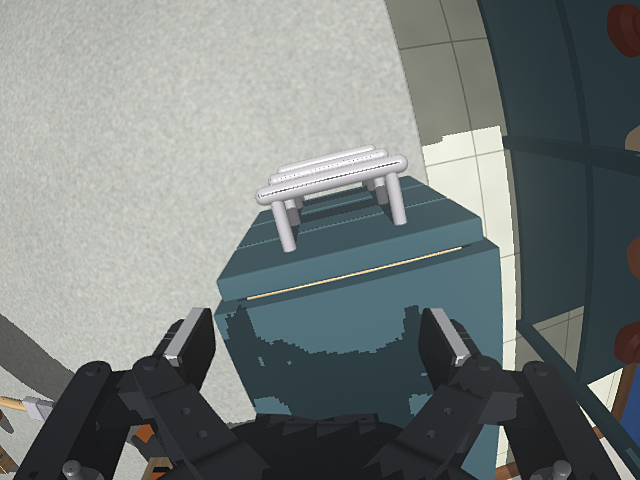

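```bash
python3 - <<'E'
import cv2,numpy as np
t=cv2.imread('pics/top0.png');s=cv2.imread('pics/side0.png')
a=cv2.resize(t[215:315,285:475],None,fx=4,fy=4,interpolation=cv2.INTER_CUBIC);cv2.imwrite('pics/c1.png',a)
b=cv2.resize(t[240:340,125:275],None,fx=5,fy=5,interpolation=cv2.INTER_CUBIC);cv2.imwrite('pics/c2.png',b)
c=cv2.resize(s[150:310,285:425],None,fx=3.7,fy=3.7,interpolation=cv2.INTER_CUBIC);cv2.imwrite('pics/c3.png',c)
E
```

```text
(no output)
```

View pics/c1.png

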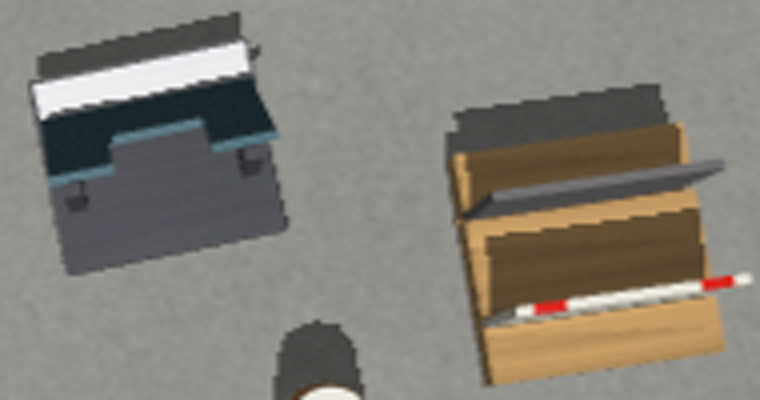

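View pics/c2.png

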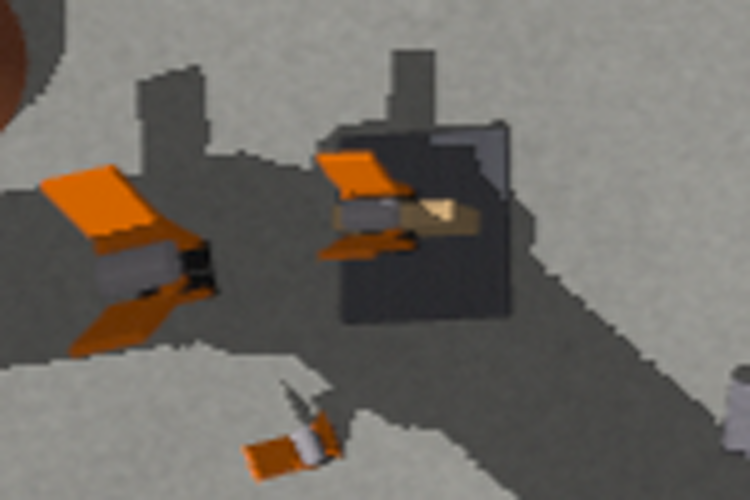

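View pics/c3.png

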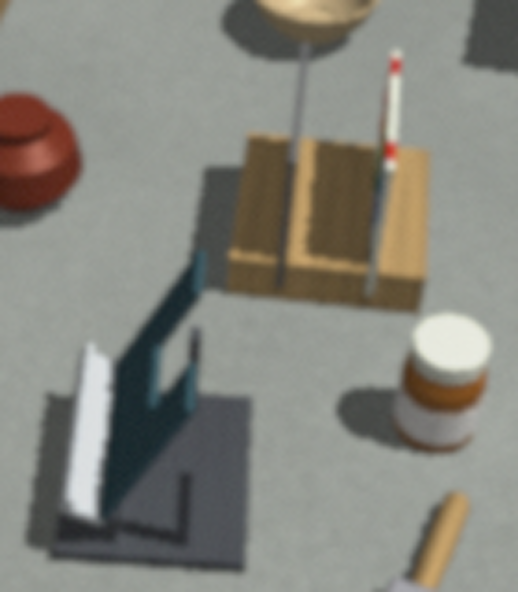

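```bash
cat >> h.py <<'E'
TE=np.array([[-2.99636466e-02,-9.99154792e-01,-2.81403796e-02,3.88533401e+01],[9.86755517e-01,-3.40586090e-02,1.58598744e-01,-5.86881102e+02],[-1.59423118e-01,-2.30154780e-02,9.86942023e-01,-1.28515379e+03]])
SE=np.array([[-9.69818165e-01,-2.43288206e-01,1.62350042e-02,5.51358443e+02],[1.89581686e-01,-7.10506072e-01,6.77672418e-01,-2.10908070e+02],[-1.53334638e-01,6.60296880e-01,7.35184684e-01,-1.07768500e+03]])
CAM={'top':(TE,50.30548533,312.81136,242.442076),'side':(SE,56.4049205,324.130805,242.231174)}
def bp(cam,u,v,z):
    E,vf,cx,cy=CAM[cam];f=240/np.tan(np.radians(vf/2))
    d=np.array([(u-cx)/f,-(v-cy)/f,-1]);Rr=E[:,:3];o=-Rr.T@E[:,3];d=Rr.T@d
    return o+d*(z-o[2])/d[2]
def pj(cam,P):
    E,vf,cx,cy=CAM[cam];f=240/np.tan(np.radians(vf/2));q=E[:,:3]@np.asarray(P,float)+E[:,3]
    return np.array([cx-f*q[0]/q[2],cy+f*q[1]/q[2]])
E
python3 - <<'E'
from h import *
def c1(u,v,z): return bp('top',285+u/4-.4,215+v/4-.4,z)
def c2(u,v,z): return bp('top',125+u/5-.4,240+v/5-.4,z)
def c3(u,v,z): return bp('side',285+u/3.7-.4,150+v/3.7-.4,z)
for n,p in dict(redL=c1(550,308,140),redR=c1(718,284,140),pR=c1(750,280,140),
 sAo=c1(50,183,161),sAi=c1(113,172,161),sBi=c1(213,150,161),sBo=c1(277,133,161),nL=c1(113,137,108),nR=c1(205,124,108),
 f1=c1(70,273,12),f2=c1(288,228,12),
 rk1=c1(490,383,40),rk2=c1(724,350,40),rk3=c1(680,124,40),rk4=c1(455,155,40),
 sred1=c3(396,64,140),sred2=c3(390,152,140),gs=c3(305,40,140),
 st1=c2(342,322,12),st2=c2(511,316,12),st3=c2(507,123,12),st4=c2(335,130,12),
 fin1=c2(480,222,80),).items(): print(n,np.round(p,1))
E
```

```text
redL [ 445.9 -237.9  140. ]
redR [ 456.9 -337.8  140. ]
pR [ 458.6 -356.8  140. ]
sAo [527.8  55.8 161. ]
sAi [533.1  18.3 161. ]
sBi [544.2 -41.4 161. ]
sBo [553.1 -79.7 161. ]
nL [561.9  18.9 108. ]
nR [568.1 -38.4 108. ]
f1 [486.3  52.3  12. ]
f2 [511.4 -92.8  12. ]
rk1 [ 405.1 -215.4   40. ]
rk2 [ 421.4 -365.1   40. ]
rk3 [ 568. -348.   40.]
rk4 [ 552.6 -201.4   40. ]
sred1 [ 459.  -341.9  140. ]
sred2 [ 448.4 -238.3  140. ]
gs [ 532.  -353.2  140. ]
st1 [439.7 342.4  12. ]
st2 [440.1 252.6  12. ]
st3 [542.7 254.4  12. ]
st4 [542.  346.9  12. ]
fin1 [484.5 254.9  80. ]
```

```bash
cat >> h.py <<'E'
def rel(base,targets):
    """base,targets: (x,y,z,yaw); prints rows tx,ty,tz(cm),roll"""
    x0,y0,z0,w=base;ex=np.array([np.cos(w),np.sin(w),0]);ez=np.array([-np.sin(w),np.cos(w),0]);ey=np.array([0,0,-1.])
    out=[]
    for t in targets:
        d=np.array(t[:3])-[x0,y0,z0]
        out.append([round(float(d@e)/10,2) for e in (ex,ey,ez)]+[round(-(t[3]-w),3)])
    return out
def absol(base,row):
    x0,y0,z0,w=base;ex=np.array([np.cos(w),np.sin(w),0]);ez=np.array([-np.sin(w),np.cos(w),0]);ey=np.array([0,0,-1.])
    p=np.array([x0,y0,z0])+10*(row[0]*ex+row[1]*ey+row[2]*ez)
    return [*np.round(p,2).tolist(),round(w-row[3],4)]
E
python3 - <<'E'
from h import *
print(rel((160.03,630,231.3,1.322),[(492,305,260,0.0)]))
E
```

```text
[[-23.32, -2.87, -40.18, 1.322]]
```

>>> apply_moves --pt "-23.32 -2.87 -40.18 1.322 8.5" --pt "-23.32 -2.87 -40.18 1.322 8.5" --pt "-23.32 -2.87 -40.18 1.322 8.5" --pt "-23.32 -2.87 -40.18 1.322 8.5" --pt "-23.32 -2.87 -40.18 1.322 8.5" --pt "-23.32 -2.87 -40.18 1.322 8.5" --pt "-23.32 -2.87 -40.18 1.322 8.5" --pt "-23.32 -2.87 -40.18 1.322 8.5" --pt "-23.32 -2.87 -40.18 1.322 8.5"

```text
clock: 3.08
eef_pos: [494.0, 302.6, 260.4]
tool_rot: [-1.571, -0.002, -0.005]
force: [-1.1, 0.3, -0.2]
width: 85.2
```

```bash
cat >> h.py <<'E'
def look(n,qs=(),kind='mark'):
    s=ctrl.read_state();p=ctrl.get_image('wrist');save(p,n)
    print('t',s['clock'],np.round(s['eef_pos'],1),np.round(s['tool_rot'],4),'w',round(s['width'],1),'F',np.round(s['force'],1))
    for q in qs:
        print(q,[(np.round(d['location'],1).tolist(),round(d['confidence'],2)) for d in ctrl.mark_of(p,q)][:4])
    return s,p
Wc=dict(vfov=65.70646984690485,cx=316.5017,cy=242.278)
TFC=np.array([[9.99999678e-01,7.60894462e-04,2.53937381e-04,-3.47606382e-01],[9.84474959e-06,3.04905372e-01,-9.52382651e-01,-1.43292472e+02],[-8.02089557e-04,9.52382347e-01,3.04905267e-01,7.76947344e+01]])
def wbp(s,u,v,z):
    f=240/np.tan(np.radians(Wc['vfov']/2));dx,dy=u-Wc['cx'],v-Wc['cy'];r=np.hypot(dx,dy);a=r/f
    d=np.array([np.sin(a)*dx/max(r,1e-9),-np.sin(a)*dy/max(r,1e-9),-np.cos(a)])
    Rt=R.from_euler('xyz',s['tool_rot']).as_matrix()
    o=s['eef_pos']+Rt@TFC[:,3];d=Rt@TFC[:,:3]@d
    return o+d*(z-o[2])/d[2]
E
python3 - <<'E'
from h import *
look('w1',['clip','clip_grip','stand'])
E
```

```text
t 3.075 [494.  302.6 260.4] [-1.5715e+00 -1.5000e-03 -4.9000e-03] w 85.2 F [-1.1  0.3 -0.2]
clip [([469.8, 433.8, 54.4], 0.8), ([489.9, 312.4, 77.2], 0.66), ([375.7, 352.6, 23.0], 0.65), ([491.7, 297.5, -4.2], 0.57)]
clip_grip [([375.3, 355.4, 60.4], 0.86), ([484.6, 307.2, 124.7], 0.64), ([468.6, 431.8, 115.9], 0.58)]
stand [([493.1, 299.2, -1.6], 0.69)]
```

View pics/w1.png

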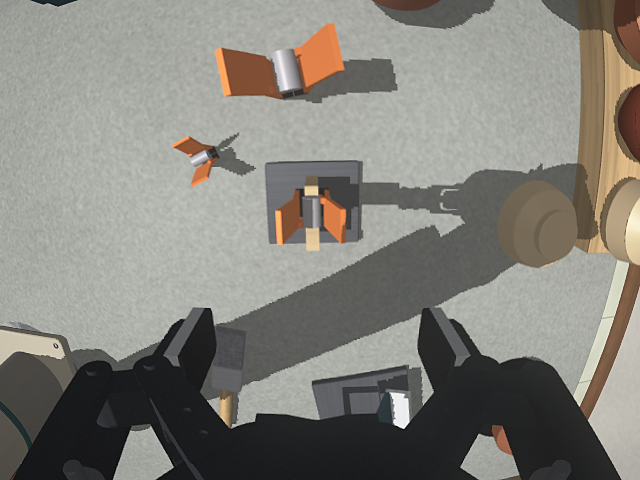

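```bash
python3 - <<'E'
import cv2
t=cv2.imread('pics/w1.png')
cv2.imwrite('pics/c4.png',cv2.resize(t[150:260,250:380],None,fx=5.4,fy=5.4,interpolation=cv2.INTER_CUBIC))
E
```

```text
(no output)
```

View pics/c4.png

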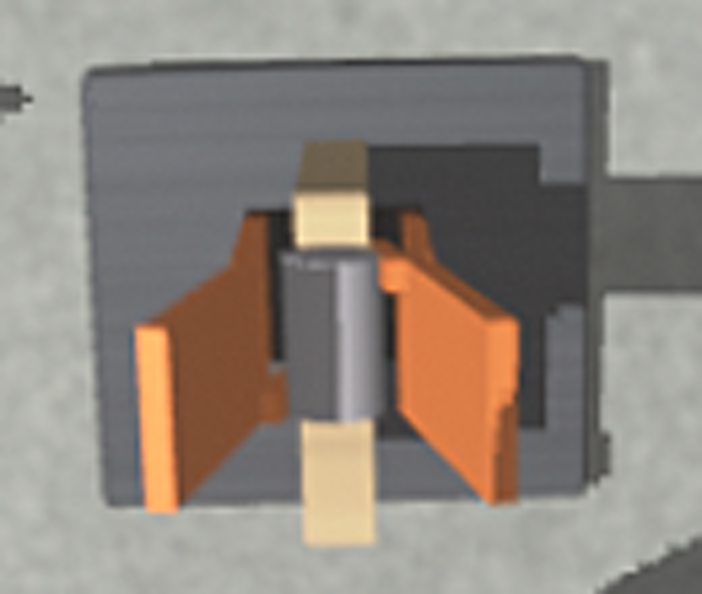

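```bash
python3 - <<'E'
from h import *
s={'eef_pos':np.array([494.0,302.6,260.4]),'tool_rot':[-1.5715,-.0015,-.0049]}
c=lambda u,v,z:np.round(wbp(s,250+u/5.4-.4,150+v/5.4-.4,z),1)
for n,a in dict(f1=(90,70,12),f2=(585,60,12),f3=(585,492,12),f4=(106,503,12),fint1=(296,190,80),fint2=(369,190,80),finb1=(304,545,80),finb2=(376,545,80),
 lwa=(136,328,140),lwb=(146,511,140),rwa=(518,320,140),rwb=(516,500,140)).items(): print(n,c(*a))
E
```

```text
f1 [441.1 343.5  12. ]
f2 [537.9 344.7  12. ]
f3 [539.7 256.3  12. ]
f4 [441.1 254.5  12. ]
fint1 [483.4 329.6  80. ]
fint2 [495.3 329.5  80. ]
finb1 [483.9 268.6  80. ]
finb2 [496.2 268.5  80. ]
lwa [463.4 320.4 140. ]
lwb [463.9 294.4 140. ]
rwa [515.  321.2 140. ]
rwb [515.1 295.7 140. ]
```

```bash
python3 - <<'E'
from h import *
b=absol((160.03,630,231.3,1.322),[-23.32, -2.87, -40.18, 1.322]);print(b)
print(rel(b,[(545,-15,260,.17),(452,-288,260,.107)]))
E
```

```text
[492.04, 305.04, 260.0, 0.0]
[[5.3, 0.0, -32.0, -0.17], [-4.0, 0.0, -59.3, -0.107]]
```

Stop above the easel for a look, then on to the rack.

>>> apply_moves --pt "5.3 0 -32 -0.17 8.5" --pt "5.3 0 -32 -0.17 8.5" --pt "5.3 0 -32 -0.17 8.5" --pt "5.3 0 -32 -0.17 8.5" --pt "5.3 0 -32 -0.17 8.5" --pt "5.3 0 -32 -0.17 8.5" --pt "5.3 0 -32 -0.17 8.5"

```text
clock: 4.15
eef_pos: [544.9, -14.2, 259.9]
tool_rot: [-1.57, 0.0, 0.17]
force: [-0.4, 1.4, -1.2]
width: 85.3
```

```bash
python3 - <<'E'
from h import *
s,p=look('w2',['backboard','notch','shoulder_a'])
import pickle;pickle.dump({k:np.array(s[k]) for k in('eef_pos','tool_rot')},open('s2.pkl','wb'))
t=p['image'][:,:,::-1]
cv2.imwrite('pics/c5.png',cv2.resize(t[100:300,220:400],None,fx=3,fy=3,interpolation=cv2.INTER_CUBIC))
E
```

```text
t 4.15 [544.9 -14.2 259.9] [-1.5699e+00  2.0000e-04  1.7010e-01] w 85.3 F [-0.4  1.4 -1.2]
backboard [([601.1, -5.9, 48.1], 0.76), ([374.7, -111.5, 1.7], 0.74)]
notch [([370.9, 47.3, 1.1], 0.7), ([555.6, -7.9, 137.9], 0.59)]
shoulder_a [([536.4, 33.9, 164.3], 0.8), ([552.0, -60.2, 163.1], 0.76), ([745.3, -276.7, -2.0], 0.43)]
```

View pics/w2.png

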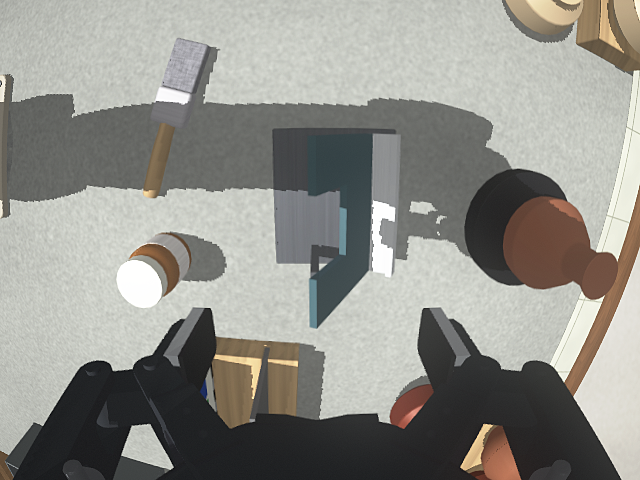

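View pics/c5.png

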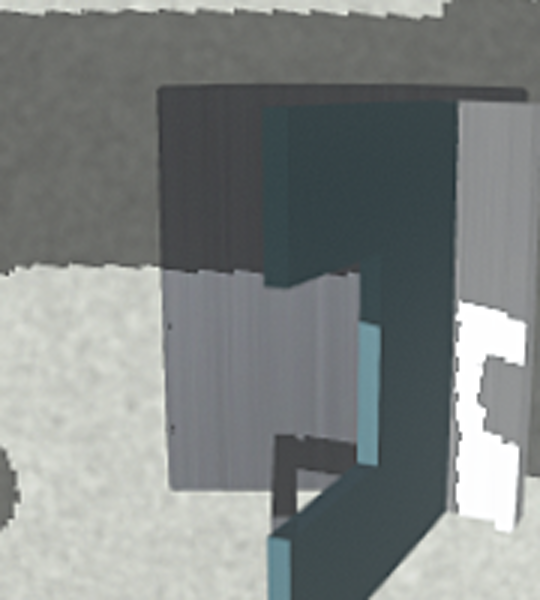

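```bash
python3 - <<'E'
from h import *
import pickle;s=pickle.load(open('s2.pkl','rb'))
c=lambda u,v,z:wbp(s,220+u/3-.33,100+v/3-.33,z)
w=.17
pts=dict(aof=(291,105,161),aif=(289,287,161),bif=(291,538,161),bof=(294,678,161),nf1=(381,322,108.4),nf2=(378,465,108.4),l1=(459,101,45),l2=(447,512,45),f1=(160,92,12),f2=(170,490,12))
P={k:c(*v) for k,v in pts.items()}
for k,v in P.items(): print(k,np.round(v,1))
y=lambda a,b:round(float(np.arctan2(P[b][0]-P[a][0],-(P[b][1]-P[a][1]))),4)
print(y('aof','bof'),y('aof','bif'),y('nf1','nf2'),y('f1','f2'),y('l1','l2'))
E
```

```text
aof [532.3  57.6 161. ]
aif [538.6  18.1 161. ]
bif [549.2 -40.9 161. ]
bof [556.4 -78.6 161. ]
nf1 [566.4   3.2 108.4]
nf2 [573.4 -37.2 108.4]
l1 [585.2  66.5  45. ]
l2 [609.6 -71.7  45. ]
f1 [487.2  52.1  12. ]
f2 [511.8 -92.8  12. ]
0.1749 0.1695 0.1719 0.1686 0.175
```

```bash
python3 - <<'E'
from h import *
b=absol((492.04, 305.04, 260.0, 0.0),[5.3, 0, -32, -0.17]);print(b)
print(rel(b,[(452,-288,250,.107)]))
E
```

```text
[545.04, -14.96, 260.0, 0.17]
[[-13.79, 1.0, -25.34, 0.063]]
```

>>> apply_moves --pt "-13.79 1.0 -25.34 0.063 8.5" --pt "-13.79 1.0 -25.34 0.063 8.5" --pt "-13.79 1.0 -25.34 0.063 8.5" --pt "-13.79 1.0 -25.34 0.063 8.5" --pt "-13.79 1.0 -25.34 0.063 8.5" --pt "-13.79 1.0 -25.34 0.063 8.5" --pt "-13.79 1.0 -25.34 0.063 8.5"

```text
clock: 5.22
eef_pos: [452.9, -286.2, 249.8]
tool_rot: [-1.569, -0.0, 0.11]
force: [1.2, 0.2, -1.8]
width: 85.0
```

```bash
python3 - <<'E'
from h import *
s,p=look('w3',['panel','panel_face','rack'])
import pickle;pickle.dump({k:np.array(s[k]) for k in('eef_pos','tool_rot')},open('s3.pkl','wb'))
t=p['image'][:,:,::-1]
cv2.imwrite('pics/c6.png',cv2.resize(t[90:290,220:420],None,fx=3,fy=3,interpolation=cv2.INTER_CUBIC))
E
```

```text
t 5.225 [ 452.9 -286.2  249.8] [-1.5695e+00 -3.0000e-04  1.0950e-01] w 85.0 F [ 1.2  0.2 -1.8]
panel [([449.6, -290.6, 11.3], 0.74)]
panel_face []
rack [([483.5, -284.9, 1.2], 0.95)]
```

View pics/w3.png

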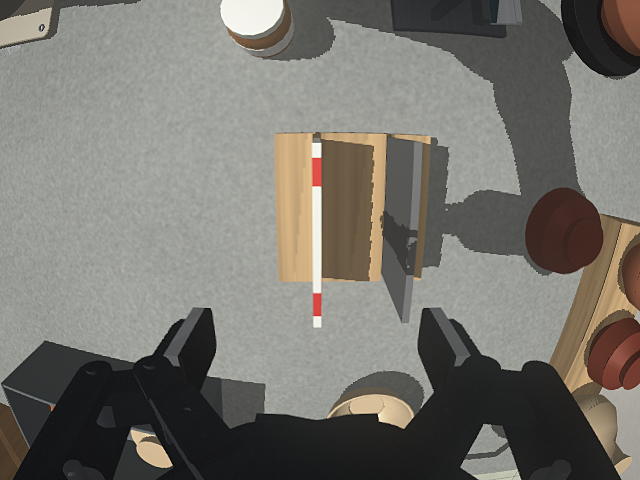

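View pics/c6.png

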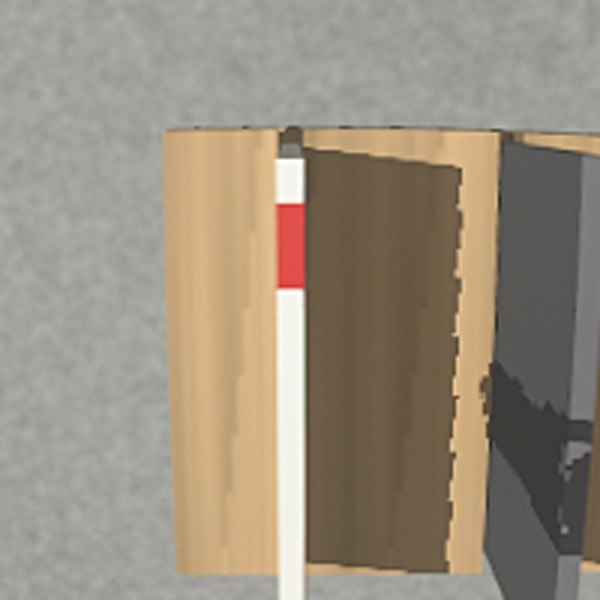

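```bash
python3 - <<'E'
from h import *
import pickle;s=pickle.load(open('s3.pkl','rb'))
a=wbp(s,220+290/3-.33,90+159/3-.33,140);b=wbp(s,317.0,327.3,140)
print(a,b,(a+b)/2,np.hypot(*(a-b)[:2]),np.arctan2(b[0]-a[0],a[1]-b[1]))
m=(a+b)/2
base=absol((545.04,-14.96,260,.17),[-13.79,1.0,-25.34,.063]);print(base)
print(rel(base,[(m[0],m[1],112,.11),(m[0],m[1],118,.11)]))
E
```

```text
[ 445.11323851 -219.36513301  140.        ] [ 460.86957973 -359.06753253  140.        ] [ 452.99140912 -289.21633277  140.        ] 140.58813150077924 0.11231043462862085
[452.0, -288.04, 250.0, 0.107]
[[0.09, 13.8, -0.13, -0.003], [0.09, 13.2, -0.13, -0.003]]
```

>>> apply_moves --pt "0.1 5 -0.1 -0.004 8.5" --pt "0.1 9 -0.1 -0.004 8.5" --pt "0.1 12 -0.1 -0.004 8.5" --pt "0.1 13.8 -0.1 -0.004 8.5" --pt "0.1 13.8 -0.1 -0.004 8.5" --pt "0.1 13.8 -0.1 -0.004 2.0" --pt "0.1 13.8 -0.1 -0.004 1.0" --pt "0.1 13.8 -0.1 -0.004 0.3" --pt "0.1 13.8 -0.1 -0.004 0.3" --pt "0.1 13.8 -0.1 -0.004 0.3" --pt "0.1 13.8 -0.1 -0.004 0.3"

```text
clock: 6.8
eef_pos: [453.4, -289.1, 112.4]
tool_rot: [-1.571, -0.001, 0.111]
force: [-0.9, 0.5, 5.2]
width: 5.2
```

```bash
python3 - <<'E'
from h import *
s,p=look('w4')
E
```

```text
t 6.8 [ 453.4 -289.1  112.4] [-1.5712e+00 -8.0000e-04  1.1100e-01] w 5.2 F [-0.9  0.5  5.2]
```

View pics/w4.png

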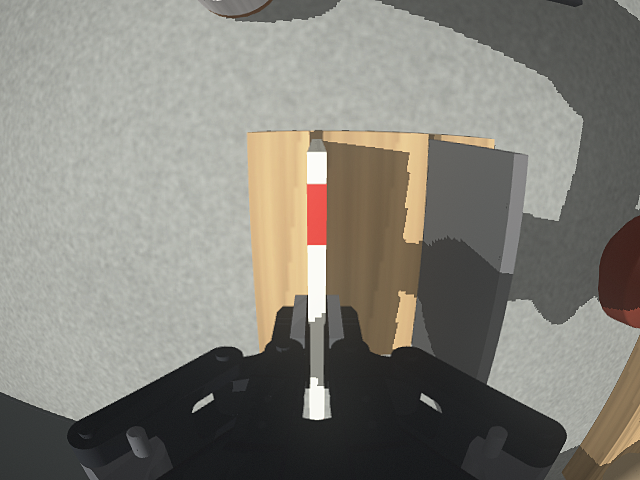

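```bash
python3 - <<'E'
from h import *
base=absol((452.0,-288.04,250.0,.107),[.1,13.8,-.1,-.004]);print(base)
print(rel(base,[(base[0],base[1],285,.111),(602.6,-1.4,285,.172),(602.6,-1.4,170,.172)]))
E
```

```text
[453.1, -288.93, 112.0, 0.111]
[[0.0, -17.3, 0.0, -0.0], [18.04, -17.3, 26.92, -0.061], [18.04, -5.8, 26.92, -0.061]]
```

>>> apply_moves --pt "0 -3 0 0 0.3" --pt "0 -7 0 0 0.3" --pt "0 -12 0 0 0.3" --pt "0 -17.3 0 0 0.3" --pt "3 -17.3 4.5 -0.061 0.3" --pt "6 -17.3 9 -0.061 0.3" --pt "9 -17.3 13.4 -0.061 0.3" --pt "12 -17.3 18 -0.061 0.3" --pt "15 -17.3 22.4 -0.061 0.3" --pt "17.2 -17.3 25.6 -0.061 0.3" --pt "18.04 -17.3 26.92 -0.061 0.3" --pt "18.04 -17.3 26.92 -0.061 0.3" --pt "18.04 -17.3 26.92 -0.061 0.3"

```text
clock: 8.48
eef_pos: [601.7, -3.9, 285.0]
tool_rot: [-1.572, 0.001, 0.169]
force: [-0.1, -0.7, -0.6]
width: 4.6
```

```bash
python3 - <<'E'
from h import *
s,p=look('w5')
p=ctrl.get_image('side');save(p,'s5');print([(np.round(d['location']),d['confidence']) for d in ctrl.mark_of(p,'panel')])
cv2.imwrite('pics/s5c.png',cv2.resize(p['image'][130:330,220:420,::-1],None,fx=3,fy=3,interpolation=cv2.INTER_CUBIC))
E
```

```text
t 8.475 [601.7  -3.9 285. ] [-1.5721e+00  1.2000e-03  1.6900e-01] w 4.6 F [-0.1 -0.7 -0.6]
[(array([601.,  -2., 183.]), 0.74)]
```

View pics/w5.png

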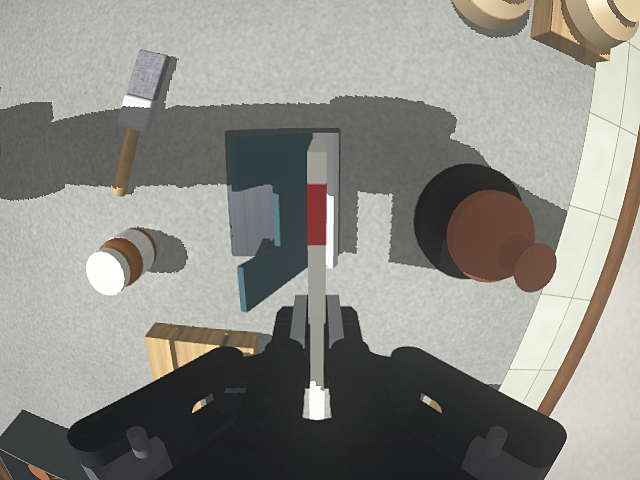

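View pics/s5c.png

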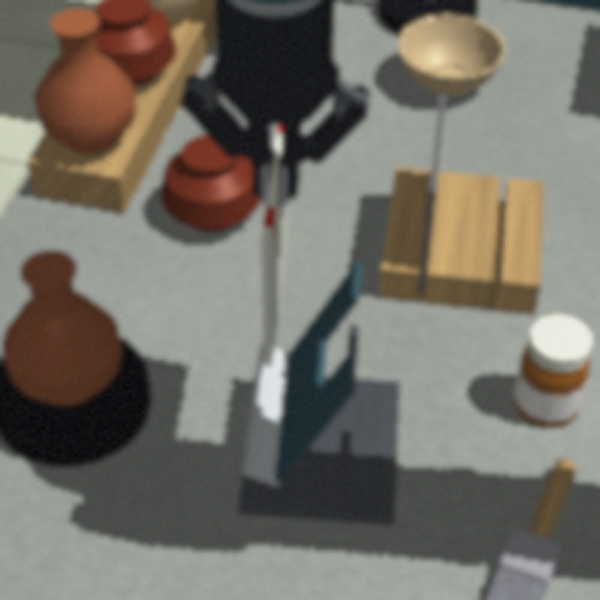

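>>> apply_moves --pt "0 5 0 0 0.3" --pt "0 9 0 0 0.3" --pt "0 11.5 0 0 0.3" --pt "0 12.8 0 0 0.3" --pt "0 12.8 0 0 0.3"

```text
clock: 9.25
eef_pos: [602.3, -1.9, 156.7]
tool_rot: [-1.571, 0.001, 0.171]
force: [0.7, -0.5, 0.2]
width: 4.8
```

```bash
python3 - <<'E'
from h import *
s,p=look('w6')
p=ctrl.get_image('top');save(p,'t6')
cv2.imwrite('pics/t6c.png',cv2.resize(p['image'][190:300,270:400,::-1],None,fx=5,fy=5,interpolation=cv2.INTER_CUBIC))
p=ctrl.get_image('side');save(p,'s6')
cv2.imwrite('pics/s6c.png',cv2.resize(p['image'][180:310,270:400,::-1],None,fx=4.5,fy=4.5,interpolation=cv2.INTER_CUBIC))
E
```

```text
t 9.25 [602.3  -1.9 156.7] [-1.5707e+00  1.0000e-03  1.7120e-01] w 4.8 F [ 0.7 -0.5  0.2]
```

View pics/t6c.png

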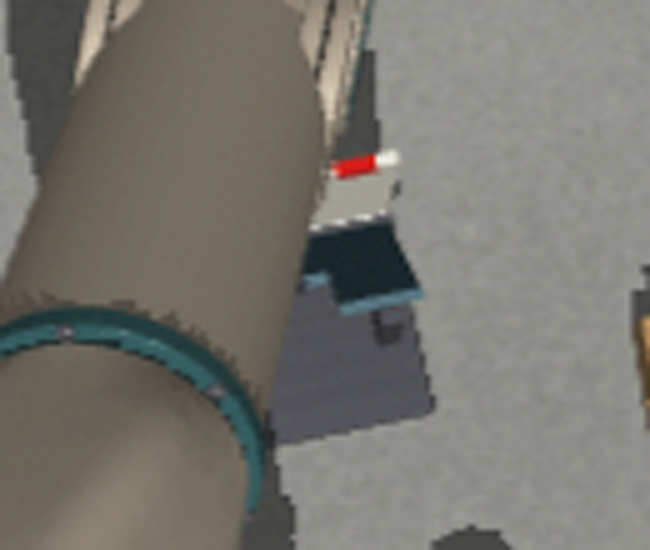

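View pics/s6c.png

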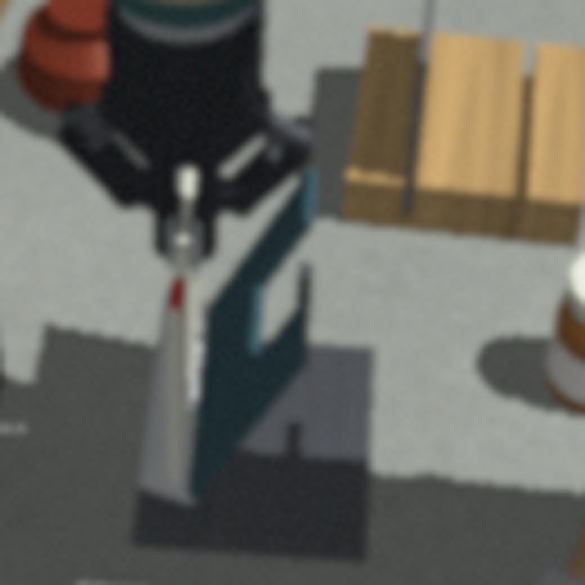

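View pics/w6.png

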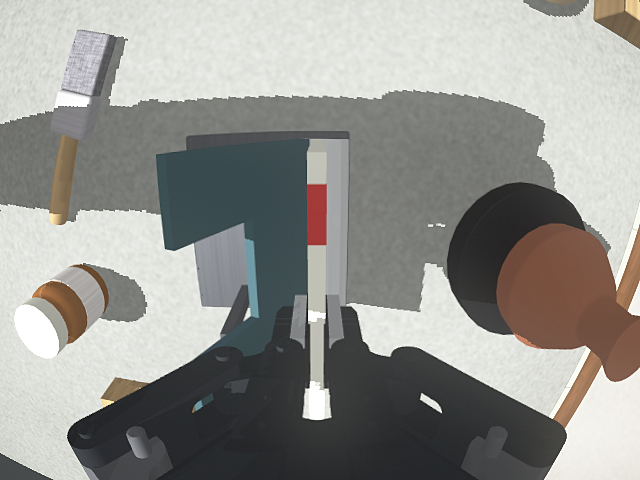

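>>> apply_moves --pt "0 0.25 0 0 0.3" --pt "0 0.4 0 0 0.3" --pt "0 0.5 0 0 0.3" --pt "0 0.5 0 0 0.3"

```text
clock: 9.9
eef_pos: [602.5, -1.4, 151.9]
tool_rot: [-1.571, 0.0, 0.172]
force: [0.2, 0.3, -1.1]
width: 4.9
```

>>> apply_moves --pt "0 0.1 0 0 0.3" --pt "0 0.2 0 0 0.3" --pt "0 0.2 0 0 0.3"

```text
clock: 10.28
eef_pos: [603.1, -1.5, 151.2]
tool_rot: [-1.571, -0.001, 0.172]
force: [-1.5, 1.6, 7.9]
width: 4.8
```

>>> apply_moves --pt "0 -0.1 0 0 0.8" --pt "0 -0.1 0 0 1.2" --pt "0 0 0 0 1.7" --pt "0 0.1 0 0 2.2" --pt "-0.15 0.2 0 0 2.6" --pt "-0.3 0.3 0 0 3.0" --pt "-0.3 0.3 0 0 3.0"

```text
clock: 11.15
eef_pos: [599.3, -1.9, 146.9]
tool_rot: [-1.571, 0.0, 0.172]
force: [0.2, 1.3, -0.2]
width: 30.2
```

```bash
python3 - <<'E'
from h import *
s,p=look('w7')
p=ctrl.get_image('side');save(p,'s7')
cv2.imwrite('pics/s7c.png',cv2.resize(p['image'][180:310,270:400,::-1],None,fx=4.5,fy=4.5,interpolation=cv2.INTER_CUBIC))
E
```

```text
t 11.15 [599.3  -1.9 146.9] [-1.5707e+00  5.0000e-04  1.7190e-01] w 30.2 F [ 0.2  1.3 -0.2]
```

View pics/s7c.png

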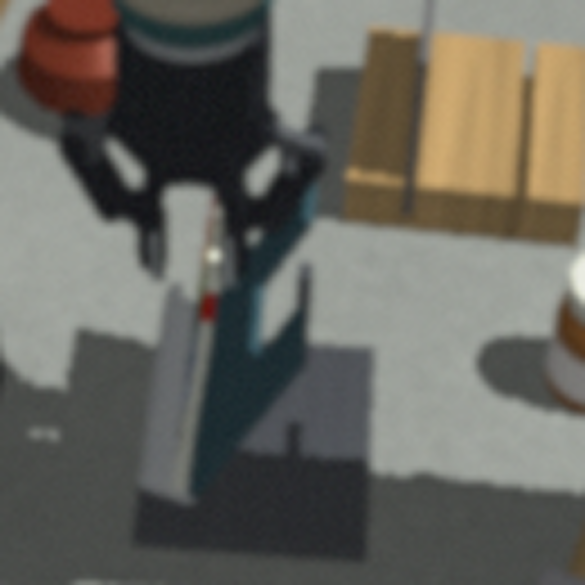

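View pics/w7.png

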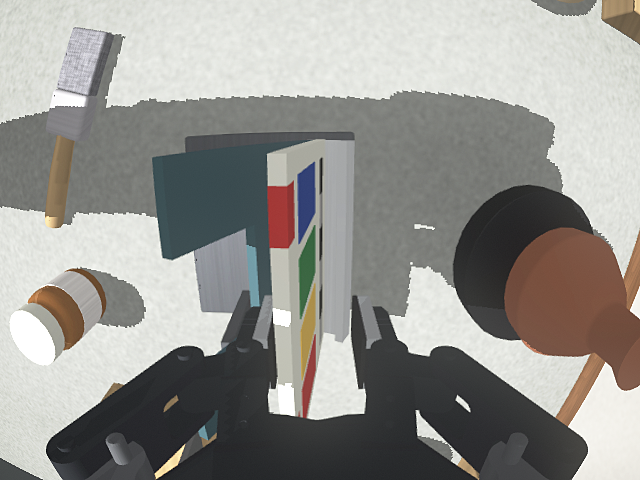

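>>> apply_moves --pt "-0.18 0.1 0 0 3.4" --pt "-0.36 0.2 0 0 3.8" --pt "-0.54 0.3 0 0 4.2" --pt "-0.72 0.4 0 0 4.6" --pt "-0.9 0.5 0 0 5.0" --pt "-1.08 0.6 0 0 5.4" --pt "-1.26 0.7 0 0 5.8" --pt "-1.44 0.8 0 0 6.2" --pt "-1.62 0.9 0 0 6.6" --pt "-1.8 1.0 0 0 7.0" --pt "-1.8 1.1 0 0 7.0"

```text
clock: 12.62
eef_pos: [581.6, -5.1, 135.9]
tool_rot: [-1.571, 0.0, 0.172]
force: [-0.9, -0.2, -0.5]
width: 69.8
```

```bash
python3 - <<'E'
from h import *
s,p=look('w8')
p=ctrl.get_image('side');save(p,'s8')
cv2.imwrite('pics/s8c.png',cv2.resize(p['image'][180:310,270:400,::-1],None,fx=4.5,fy=4.5,interpolation=cv2.INTER_CUBIC))
E
```

```text
t 12.625 [581.6  -5.1 135.9] [-1.5708e+00  3.0000e-04  1.7190e-01] w 69.8 F [-0.9 -0.2 -0.5]
```

View pics/s8c.png

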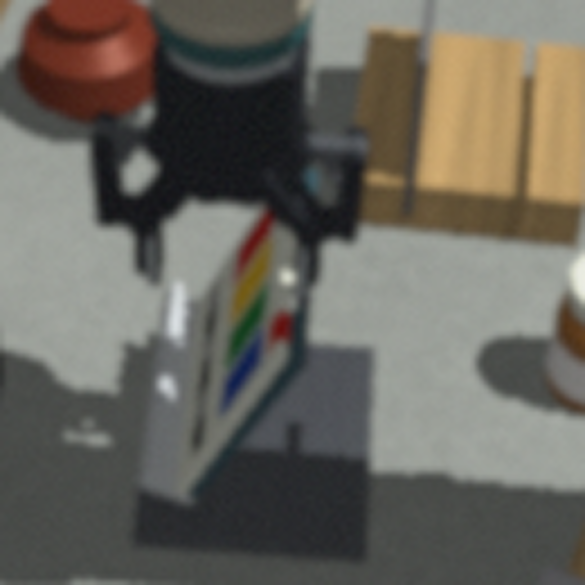

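View pics/w8.png

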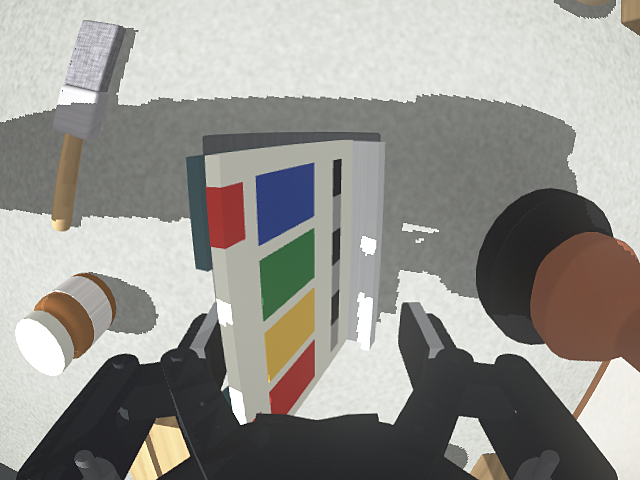

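>>> apply_moves --pt "-0.15 0.1 0 0 7.2" --pt "-0.3 0.1 0 0 7.4" --pt "-0.45 0.1 0 0 7.6" --pt "-0.6 0.1 0 0 7.8" --pt "-0.7 0.1 0 0 8.1" --pt "-0.8 0.1 0 0 8.4" --pt "-0.8 0.1 0 0 8.4"

```text
clock: 13.6
eef_pos: [573.9, -6.4, 135.0]
tool_rot: [-1.571, 0.0, 0.172]
force: [0.2, 0.2, 0.2]
width: 84.2
```

```bash
python3 - <<'E'
from h import *
s,p=look('w9')
import pickle;pickle.dump({k:np.array(s[k]) for k in('eef_pos','tool_rot')},open('s9.pkl','wb'))
p=ctrl.get_image('side');save(p,'s9')
cv2.imwrite('pics/s9c.png',cv2.resize(p['image'][180:310,270:400,::-1],None,fx=4.5,fy=4.5,interpolation=cv2.INTER_CUBIC))
E
```

```text
t 13.6 [573.9  -6.4 135. ] [-1.5708  0.      0.172 ] w 84.2 F [0.2 0.2 0.2]
```

View pics/s9c.png

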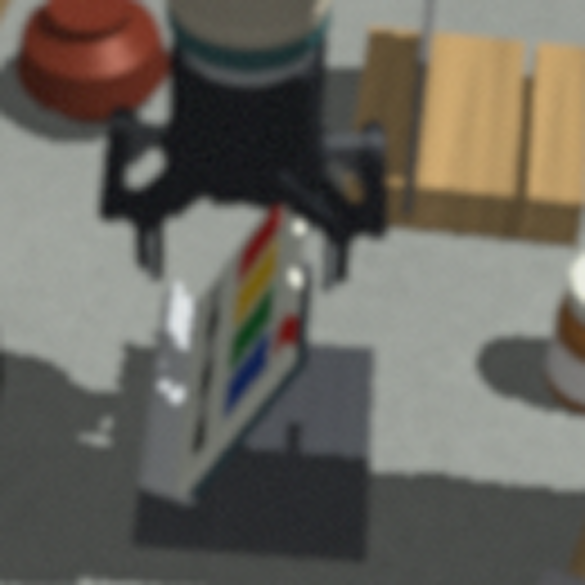

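View pics/w9.png

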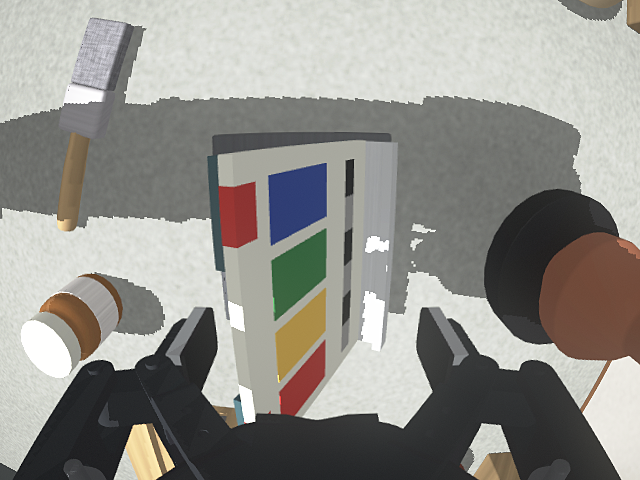

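>>> apply_moves --pt "0 -3 0 0 8.5" --pt "0 -7 0 0 8.5" --pt "0 -12.5 0 0 8.5" --pt "-2.9 -12.5 0 0 8.5" --pt "-2.9 -12.5 0 0 8.5" --pt "-2.9 -12.5 0 0 8.5"

```text
clock: 14.45
eef_pos: [545.8, -11.0, 259.9]
tool_rot: [-1.571, -0.0, 0.172]
force: [0.1, 0.4, 0.3]
width: 85.1
```

```bash
python3 - <<'E'
from h import *
s,p=look('w10',['panel','panel_face'])
import pickle;pickle.dump({k:np.array(s[k]) for k in('eef_pos','tool_rot')},open('s10.pkl','wb'))
cv2.imwrite('pics/w10c.png',cv2.resize(p['image'][110:350,250:410,::-1],None,fx=2.5,fy=2.5,interpolation=cv2.INTER_CUBIC))
E
```

```text
t 14.45 [545.8 -11.  259.9] [-1.5706e+00 -4.0000e-04  1.7220e-01] w 85.1 F [0.1 0.4 0.3]
panel [([598.6, -3.5, 49.2], 0.72)]
panel_face [([574.7, -8.8, 106.9], 0.86)]
```

View pics/w10c.png

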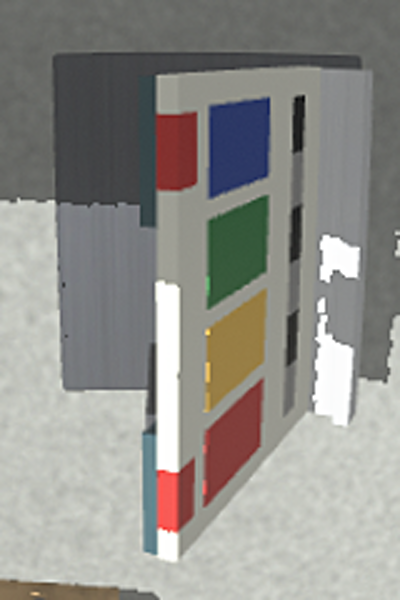

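```bash
python3 - <<'E'
from h import *
import pickle;s=pickle.load(open('s10.pkl','rb'))
c=lambda u,v,z:wbp(s,250+u/2.5-.3,110+v/2.5-.3,z)
B=np.array([597.5,-2.3]);w=.172;M=np.array([[np.cos(w),np.sin(w)],[-np.sin(w),np.cos(w)]])
for n,a in dict(pa=(156,75,162.8),pb=(159,559,162.8),pfa=(178,73,165.4),pfb=(181,561,165.4),ba=(140,75,158.5),bb=(143,552,158.5)).items():
    P=c(*a);print(n,np.round(P,1),np.round(M@(P[:2]-B),1))
E
```

```text
pa [530.8  57.  162.8] [-55.6  69.8]
pb [555.2 -81.7 162.8] [-55.3 -71. ]
pfa [536.2  58.5 165.4] [-50.   70.4]
pfb [561.5 -79.7 165.4] [-48.7 -70.1]
ba [526.6  56.1 158.5] [-59.8  69.7]
bb [550.4 -82.7 158.5] [-60.2 -71.1]
```

```bash
python3 - <<'E'
from h import *
import pickle;s=pickle.load(open('s10.pkl','rb'))
c=lambda u,v,z:wbp(s,250+u/2.5-.3,110+v/2.5-.3,z)
B=np.array([597.5,-2.3]);w=.172;M=np.array([[np.cos(w),np.sin(w)],[-np.sin(w),np.cos(w)]])
for a in [(320,68,47.5),(308,410,47.5),(373,72,59.5-3),(350,424,59.5-3)]:
    P=c(*a);print(np.round(P,1),np.round(M@(P[:2]-B),1))
im=cv2.imread('pics/w10.png');cv2.imwrite('pics/w10d.png',cv2.resize(im[120:290,330:410],None,fx=4,fy=4,interpolation=cv2.INTER_CUBIC)[:600])
E
```

```text
[591.1  67.1  47.5] [ 5.6 69.5]
[615.5 -70.6  47.5] [  6.  -70.4]
[609.7  69.8  56.5] [24.4 68.9]
[632.2 -70.4  56.5] [ 22.5 -73.1]
```

View pics/w10d.png

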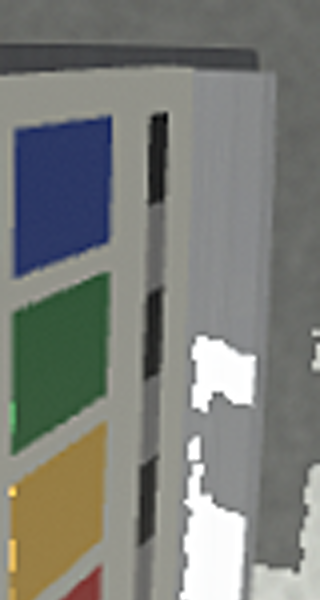

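```bash
python3 - <<'E'
from h import *
b=absol((453.1,-288.93,112.0,.111),[18.04,-17.3,26.92,-.061]);b=absol(b,[-5.8,2.5,0,0]);print(b)
print(rel(b,[(489.5,308,230,-.005),(489.5,308,107.5,-.005)]))
E
```

```text
[545.43, -11.33, 260.0, 0.172]
[[-0.05, 3.0, 32.42, 0.177], [-0.05, 15.25, 32.42, 0.177]]
```

>>> apply_moves --pt "0 0 6 0.177 8.5" --pt "0 0 12 0.177 8.5" --pt "0 0 18 0.177 8.5" --pt "0 0 24 0.177 8.5" --pt "-0.05 0 29 0.177 8.5" --pt "-0.05 3 32.42 0.177 8.5" --pt "-0.05 3 32.42 0.177 8.5" --pt "-0.05 3 32.42 0.177 8.5"

```text
clock: 15.6
eef_pos: [490.1, 307.1, 229.8]
tool_rot: [-1.572, -0.0, -0.006]
force: [0.4, 0.3, 0.5]
width: 85.1
```

```bash
python3 - <<'E'
from h import *
s,p=look('w11',['clip','clip_grip'])
import pickle;pickle.dump({k:np.array(s[k]) for k in('eef_pos','tool_rot')},open('s11.pkl','wb'))
cv2.imwrite('pics/w11c.png',cv2.resize(p['image'][130:290,230:390,::-1],None,fx=3.7,fy=3.7,interpolation=cv2.INTER_CUBIC))
E
```

```text
t 15.6 [490.1 307.1 229.8] [-1.5723e+00 -2.0000e-04 -5.7000e-03] w 85.1 F [0.4 0.3 0.5]
clip [([378.7, 355.6, 26.6], 0.86), ([468.6, 434.1, 54.9], 0.8), ([489.7, 311.6, 81.1], 0.75)]
clip_grip [([378.5, 351.2, 62.6], 0.97), ([489.0, 306.2, 123.6], 0.96), ([465.3, 431.4, 117.0], 0.94)]
```

View pics/w11c.png

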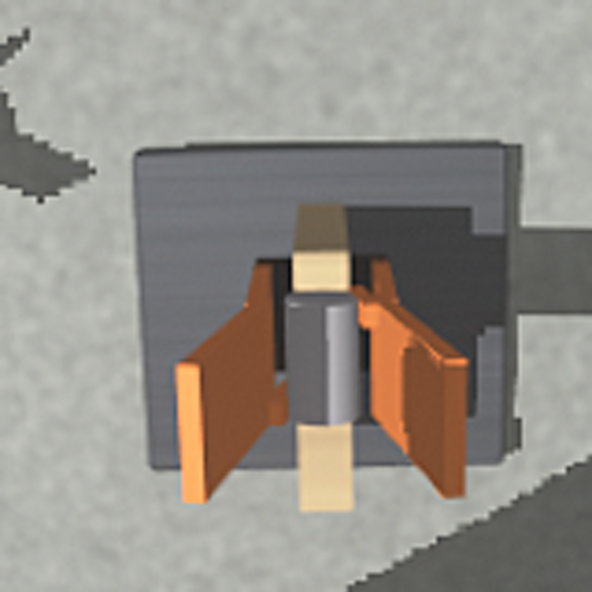

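>>> apply_moves --pt "0 5 0 0 8.5" --pt "0 9 0 0 8.5" --pt "0 11.5 0 0 8.5" --pt "0 12.25 0 0 8.5" --pt "0 12.25 0 0 6.0" --pt "0 12.25 0 0 5.0" --pt "0 12.25 0 0 4.0" --pt "0 12.25 0 0 3.2" --pt "0 12.25 0 0 2.6" --pt "0 12.25 0 0 2.3" --pt "0 12.25 0 0 2.3" --pt "0 12.25 0 0 2.3"

```text
clock: 17.25
eef_pos: [490.6, 309.1, 111.3]
tool_rot: [-1.567, -0.003, -0.005]
force: [-3.5, -1.8, 19.4]
width: 25.3
```

```bash
python3 - <<'E'
from h import *
s,p=look('w12')
E
```

```text
t 17.25 [490.6 309.1 111.3] [-1.5672 -0.0029 -0.0047] w 25.3 F [-3.5 -1.8 19.4]
```

View pics/w12.png

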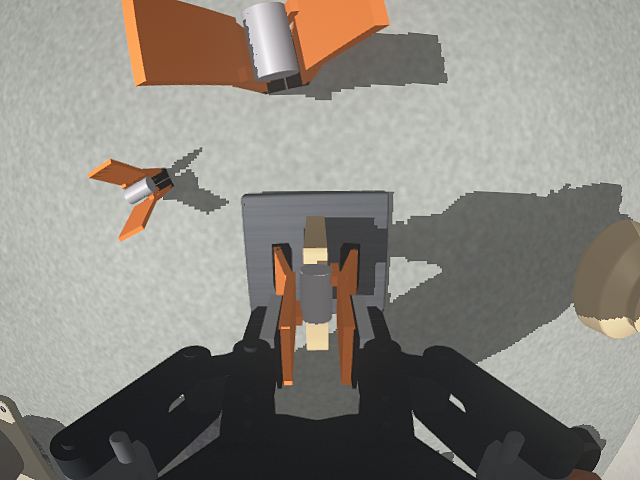

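```bash
python3 - <<'E'
from h import *
b=absol((545.43,-11.33,260,.172),[-.05,3,32.42,.177]);b=absol(b,[0,12.25,0,0]);print(b)
w=.172
def T(X,Y,z): return (597.5+X*np.cos(w)-Y*np.sin(w),-2.3+X*np.sin(w)+Y*np.cos(w),z,w)
print(T(-51.7,50,265));print(rel(b,[T(-51.7,50,265),T(-51.7,50,250)]))
E
```

```text
[489.45, 308.0, 107.5, -0.005]
(np.float64(538.005203957332), np.float64(38.113602213132864), 265, 0.172)
[[4.99, -15.75, -26.96, -0.177], [4.99, -14.25, -26.96, -0.177]]
```

>>> apply_moves --pt "0 -2 0 0 2.3" --pt "0 -5 0 0 2.3" --pt "0 -10 0 0 2.3" --pt "0 -15.75 0 0 2.3" --pt "1 -15.75 -5 -0.05 2.3" --pt "2 -15.75 -10 -0.1 2.3" --pt "3 -15.75 -15 -0.15 2.3" --pt "4 -15.75 -20 -0.177 2.3" --pt "4.6 -15.75 -24.5 -0.177 2.3" --pt "4.99 -15.75 -26.96 -0.177 2.3" --pt "4.99 -15.75 -26.96 -0.177 2.3" --pt "4.99 -15.75 -26.96 -0.177 2.3"

```text
clock: 18.8
eef_pos: [537.9, 39.6, 265.4]
tool_rot: [-1.57, -0.001, 0.173]
force: [1.2, 0.7, -1.1]
width: 25.0
```

```bash
python3 - <<'E'
from h import *
s,p=look('w13')
p=ctrl.get_image('side');save(p,'s13')
cv2.imwrite('pics/s13c.png',cv2.resize(p['image'][150:310,260:420,::-1],None,fx=3.7,fy=3.7,interpolation=cv2.INTER_CUBIC))
E
```

```text
t 18.8 [537.9  39.6 265.4] [-1.5696e+00 -6.0000e-04  1.7330e-01] w 25.0 F [ 1.2  0.7 -1.1]
```

View pics/w13.png

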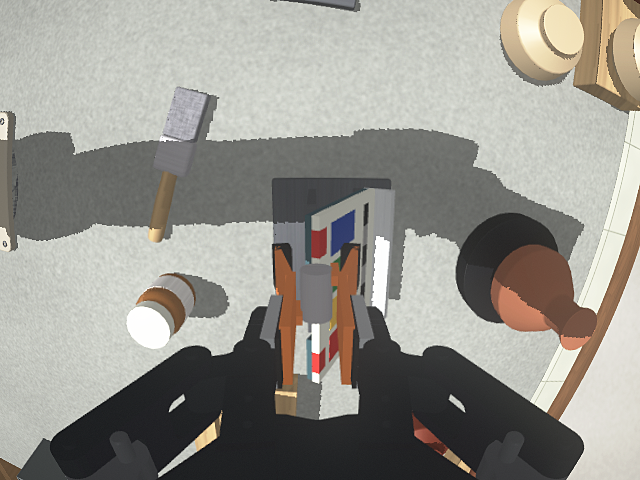

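View pics/s13c.png

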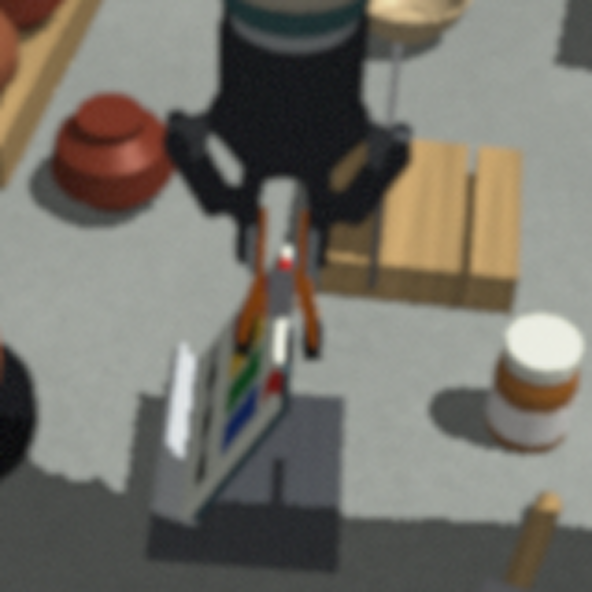

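>>> apply_moves --pt "0 2.5 0 0 2.3" --pt "0 4.5 0 0 2.3" --pt "0 5.3 0 0 2.3" --pt "0 5.5 0 0 2.3" --pt "0 5.5 0 0 2.3"

```text
clock: 19.52
eef_pos: [538.4, 38.4, 210.5]
tool_rot: [-1.571, -0.001, 0.172]
force: [1.4, -0.6, 0.1]
width: 25.2
```

```bash
python3 - <<'E'
from h import *
s,p=look('w14')
p=ctrl.get_image('side');save(p,'s14')
cv2.imwrite('pics/s14c.png',cv2.resize(p['image'][200:300,280:380,::-1],None,fx=6,fy=6,interpolation=cv2.INTER_CUBIC))
E
```

```text
t 19.525 [538.4  38.4 210.5] [-1.5708e+00 -1.0000e-03  1.7240e-01] w 25.2 F [ 1.4 -0.6  0.1]
```

View pics/s14c.png

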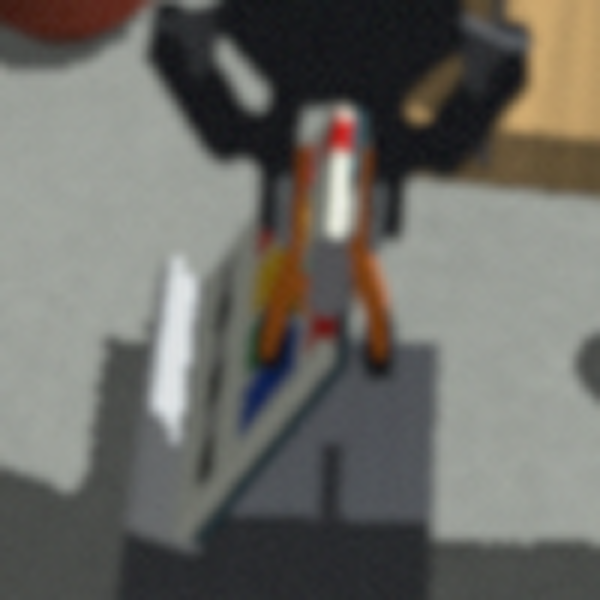

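View pics/w14.png

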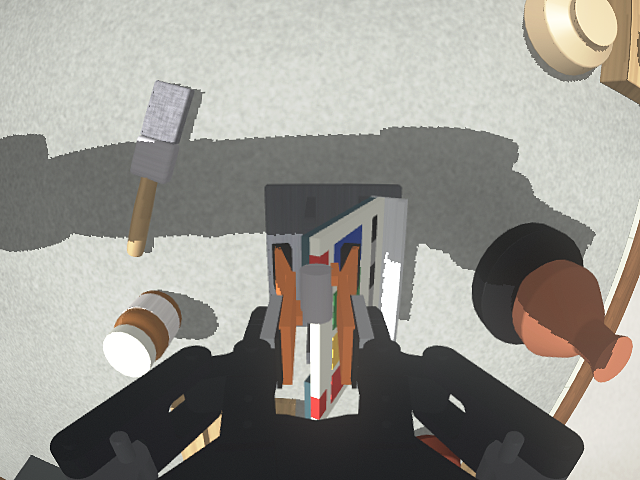

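>>> apply_moves --pt "0 0.25 0 0 2.3" --pt "0 0.5 0 0 2.3" --pt "0.05 0.7 0 0 2.3" --pt "0.1 0.85 0 0 2.3" --pt "0.15 1.0 0 0 2.3" --pt "0.15 1.0 0 0 2.3"

```text
clock: 20.38
eef_pos: [539.5, 38.4, 199.9]
tool_rot: [-1.571, 0.0, 0.172]
force: [0.6, -0.3, -1.2]
width: 25.6
```

```bash
python3 - <<'E'
from h import *
s,p=look('w15')
p=ctrl.get_image('side');save(p,'s15')
cv2.imwrite('pics/s15c.png',cv2.resize(p['image'][200:300,280:380,::-1],None,fx=6,fy=6,interpolation=cv2.INTER_CUBIC))
E
```

```text
t 20.375 [539.5  38.4 199.9] [-1.5708e+00  2.0000e-04  1.7200e-01] w 25.6 F [ 0.6 -0.3 -1.2]
```

View pics/s15c.png

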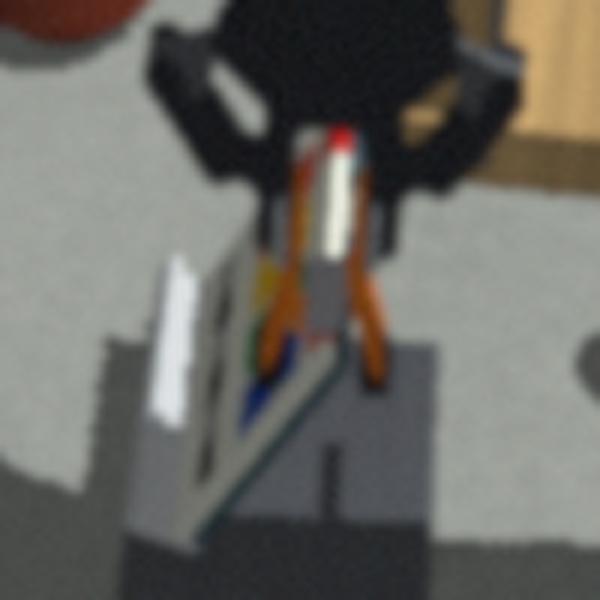

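>>> apply_moves --pt "0.05 0.1 0 0 2.3" --pt "0.1 0.2 0 0 2.3" --pt "0.15 0.3 0 0 2.3" --pt "0.15 0.3 0 0 2.3"

```text
clock: 20.98
eef_pos: [541.0, 38.7, 196.9]
tool_rot: [-1.571, 0.0, 0.172]
force: [-0.1, -0.4, -1.4]
width: 25.2
```

>>> apply_moves --pt "0 0.15 0 0 2.3" --pt "0 0.3 0 0 2.3" --pt "0 0.4 0 0 2.3" --pt "0 0.4 0 0 2.3"

```text
clock: 21.48
eef_pos: [541.7, 38.7, 195.7]
tool_rot: [-1.57, -0.003, 0.172]
force: [-3.7, 1.5, 19.2]
width: 25.1
```

```bash
python3 - <<'E'
from h import *
s,p=look('w16')
p=ctrl.get_image('side');save(p,'s16')
cv2.imwrite('pics/s16c.png',cv2.resize(p['image'][200:300,280:380,::-1],None,fx=6,fy=6,interpolation=cv2.INTER_CUBIC))
E
```

```text
t 21.475 [541.7  38.7 195.7] [-1.5697 -0.0028  0.1717] w 25.1 F [-3.7  1.5 19.2]
```

View pics/s16c.png

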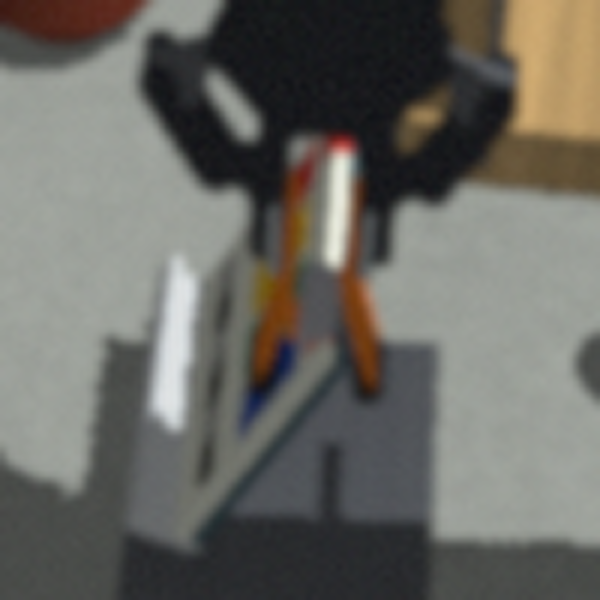

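View pics/w16.png

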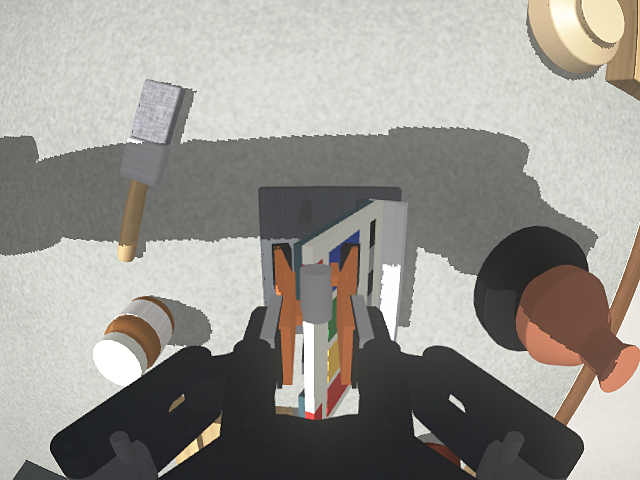

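>>> apply_moves --pt "-0.15 0 0 0 3.0" --pt "-0.35 0 0 0 3.4" --pt "-0.55 0 0 0 3.8" --pt "-0.75 0 0 0 4.2" --pt "-0.95 0 0 0 4.6" --pt "-0.95 0 0 0 4.6"

```text
clock: 22.32
eef_pos: [531.2, 37.1, 192.7]
tool_rot: [-1.571, 0.001, 0.172]
force: [2.0, 0.4, -0.3]
width: 46.1
```

```bash
python3 - <<'E'
from h import *
s,p=look('w17')
p=ctrl.get_image('side');save(p,'s17')
cv2.imwrite('pics/s17c.png',cv2.resize(p['image'][200:300,280:380,::-1],None,fx=6,fy=6,interpolation=cv2.INTER_CUBIC))
E
```

```text
t 22.325 [531.2  37.1 192.7] [-1.5707e+00  7.0000e-04  1.7200e-01] w 46.1 F [ 2.   0.4 -0.3]
```

View pics/s17c.png

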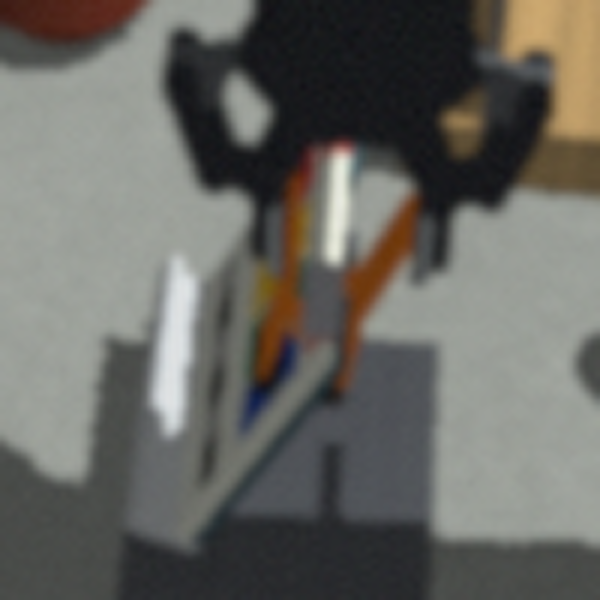

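View pics/w17.png

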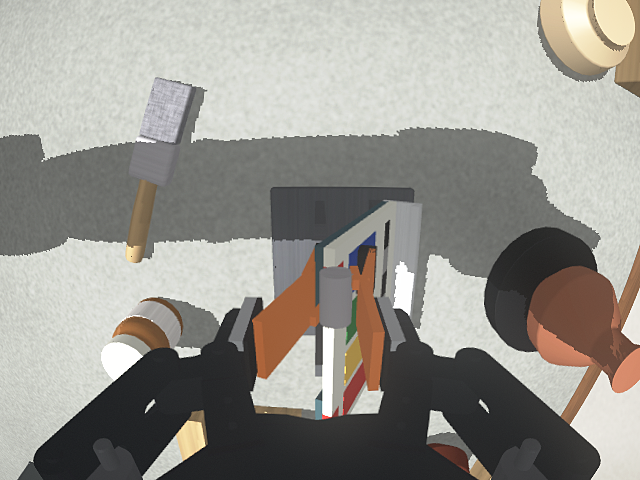

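>>> apply_moves --pt "-0.2 0 0 0 5.0" --pt "-0.4 0 0 0 5.4" --pt "-0.6 0 0 0 5.8" --pt "-0.8 0 0 0 6.3" --pt "-1.0 0 0 0 6.8" --pt "-1.2 0 0 0 7.3" --pt "-1.4 0 0 0 7.9" --pt "-1.4 0 0 0 8.5" --pt "-1.4 0 0 0 8.5"

```text
clock: 23.55
eef_pos: [517.9, 34.7, 193.0]
tool_rot: [-1.571, -0.0, 0.172]
force: [0.5, 0.5, -0.3]
width: 85.2
```

```bash
python3 - <<'E'
from h import *
s,p=look('w18')
p=ctrl.get_image('side');save(p,'s18')
cv2.imwrite('pics/s18c.png',cv2.resize(p['image'][200:300,280:380,::-1],None,fx=6,fy=6,interpolation=cv2.INTER_CUBIC))
E
```

```text
t 23.55 [517.9  34.7 193. ] [-1.5708e+00 -1.0000e-04  1.7200e-01] w 85.2 F [ 0.5  0.5 -0.3]
```

View pics/s18c.png

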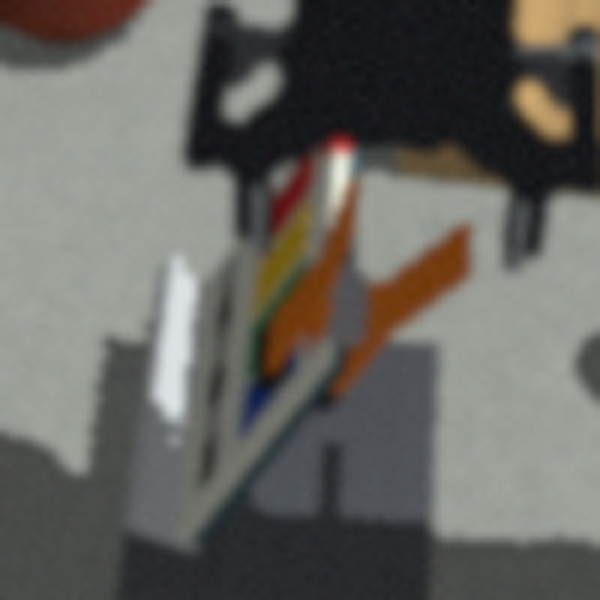

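View pics/w18.png

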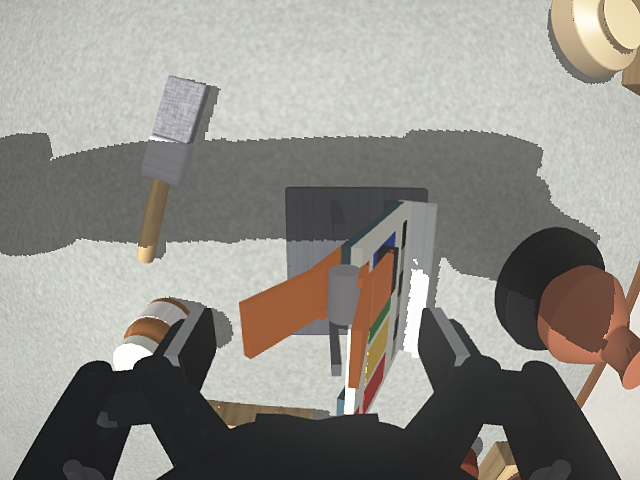

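>>> apply_moves --pt "0 -2 0 0 8.5" --pt "0 -5 0 0 8.5" --pt "0 -9 0 0 8.5" --pt "0 -9 0 0 8.5" --pt "0 -9 0 0 8.5"

```text
clock: 24.28
eef_pos: [517.3, 34.8, 282.5]
tool_rot: [-1.57, 0.001, 0.172]
force: [-0.2, 0.7, -0.4]
width: 85.0
```

```bash
python3 - <<'E'
from h import *
s,p=look('w19',['clip','clip_grip','panel'])
import pickle;pickle.dump({k:np.array(s[k]) for k in('eef_pos','tool_rot')},open('s19.pkl','wb'))
cv2.imwrite('pics/w19c.png',cv2.resize(p['image'][180:330,270:430,::-1],None,fx=4,fy=4,interpolation=cv2.INTER_CUBIC))
p=ctrl.get_image('side');save(p,'s19')
for q in ['clip','clip_grip']: print(q,[(np.round(d['location'],1).tolist(),round(d['confidence'],2)) for d in ctrl.mark_of(p,q)][:4])
cv2.imwrite('pics/s19c.png',cv2.resize(p['image'][200:300,280:380,::-1],None,fx=6,fy=6,interpolation=cv2.INTER_CUBIC))
E
```

```text
t 24.275 [517.3  34.8 282.5] [-1.5705e+00  8.0000e-04  1.7220e-01] w 85.0 F [-0.2  0.7 -0.4]
clip [([534.0, 42.1, 162.1], 0.72)]
clip_grip [([512.2, 33.6, 201.2], 0.7), ([483.6, -288.2, 0.9], 0.38)]
panel [([596.2, -2.2, 48.5], 0.74)]
clip [([469.7, 433.7, 57.7], 0.95), ([536.6, 40.3, 160.1], 0.87), ([378.7, 354.5, 26.7], 0.51), ([551.8, -560.5, -2.2], 0.18)]
clip_grip [([512.6, 30.5, 208.8], 0.87), ([375.6, 353.2, 60.0], 0.85), ([468.9, 434.8, 122.0], 0.57)]
```

View pics/s19c.png

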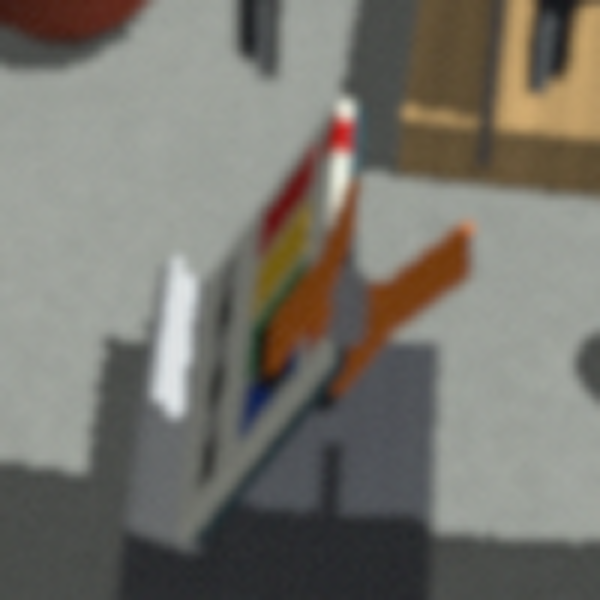

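View pics/w19c.png

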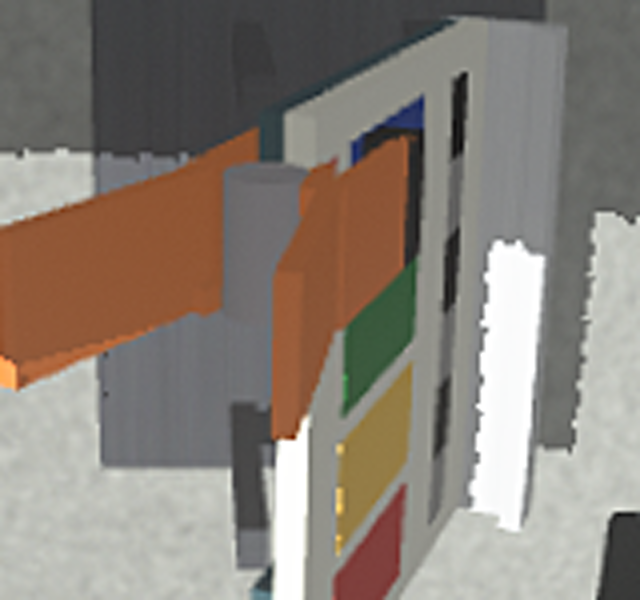

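>>> apply_moves --pt "2 0 -5 0 8.5" --pt "2 0 -5 0 8.5" --pt "2 0 -5 0 8.5" --pt "2 0 -5 0 8.5"

```text
clock: 25.12
eef_pos: [545.6, -10.1, 282.8]
tool_rot: [-1.57, 0.001, 0.173]
force: [-1.1, 0.3, 0.1]
width: 84.9
```

```bash
python3 - <<'E'
from h import *
s,p=look('w20',['clip','panel','panel_face'])
import pickle;pickle.dump({k:np.array(s[k]) for k in('eef_pos','tool_rot')},open('s20.pkl','wb'))
cv2.imwrite('pics/w20c.png',cv2.resize(p['image'][110:350,230:410,::-1],None,fx=2.5,fy=2.5,interpolation=cv2.INTER_CUBIC))
E
```

```text
t 25.125 [545.6 -10.1 282.8] [-1.5699e+00  6.0000e-04  1.7340e-01] w 84.9 F [-1.1  0.3  0.1]
clip [([534.3, 37.0, 163.4], 0.98)]
panel [([595.6, -0.9, 47.3], 0.87), ([520.0, -278.7, 8.2], 0.71)]
panel_face [([574.7, -5.8, 108.4], 0.62)]
```

View pics/w20c.png

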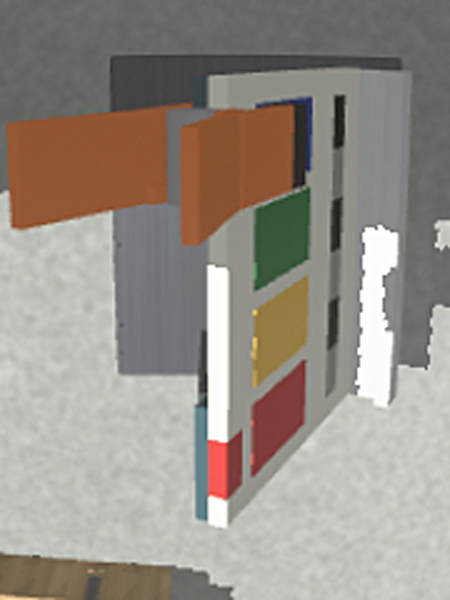

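```bash
python3 - <<'E'
from h import *
import pickle;s=pickle.load(open('s20.pkl','rb'))
c=lambda u,v,z:wbp(s,230+u/2.5-.3,110+v/2.5-.3,z)
B=np.array([597.5,-2.3]);w=.172;M=np.array([[np.cos(w),np.sin(w)],[-np.sin(w),np.cos(w)]])
for n,a in dict(pa=(208,76,162.8),pb=(208,525,162.8),low_a=(359,69,47.5),low_b=(348,392,47.5)).items():
    P=c(*a);print(n,np.round(P,1),np.round(M@(P[:2]-B),1))
p=ctrl.get_image('top');save(p,'t20')
E
```

```text
pa [530.8  57.  162.8] [-55.5  69.9]
pb [554.6 -81.8 162.8] [-55.8 -71. ]
low_a [590.   67.1  47.5] [ 4.5 69.6]
low_b [614.1 -70.5  47.5] [  4.7 -70. ]
```

View pics/t20.png

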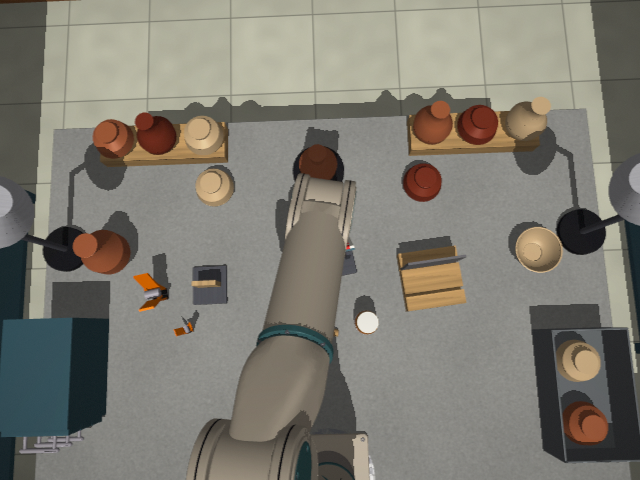

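The panel is flush and centred, the clip is seated, and nothing else has moved. I'm handing in.

```bash
python3 -c "
from cell import ctrl
print(ctrl.finish_job())"
```

```text
the job is handed in; nothing more can be done
None
```

The white panel now stands centred on the easel, patches facing out. The orange sprung clip from the stand clamps panel and backboard together on the left shoulder, left of the notch. I handed in at about 25 s of the 58 s, with the robot clear of everything.

- **Panel:** I lifted it straight out of the rack and set it on the ledge. The tool cannot tilt, so I leaned the panel back gently on the rear finger through the notch. In the last picture its top ends were at y +70 and −71 mm, so it is within about 1 mm of centre. The lower front edge was about 5 mm in front of the board's face line, against 5.4 mm expected, which means it sits flush within measuring error.
- **Clip:** I squeezed the middle-sized clip off the stand and lowered it until its throat touched the top edge, at about 19 N. When I opened the fingers it closed and turned by itself to the board's slope. The last detection put its throat at (534, 37, 163) mm, against (535, 38, 163) mm for fully seated.
- **Other things:** The last top view shows the grey panel, pots, bowl and sample jar where they were. The jar on the turntable and the brush were partly hidden by the arm in that view, but earlier wrist pictures showed both in place. The highest force I read was about 19 N.

No check failed. I did not test the clamping force directly.

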